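Tighten a media bottle cap with the click-type cap wrench

TASK

Take the cap wrench from its mat, lower its ring gently over the ribbed blue cap of the clamped bottle until it is fully down on the cap, and turn it clockwise (seen from above) until the wrench clicks, that is, its handle gives a few degrees at its pivot; stop there and do not pull the handle on towards its end stop. Leave the cap as tight as that, lift the wrench off and lay it gently back on its mat, leaving everything else alone.

Things in the scene. Friction and masses are not known exactly. Their poses are not given: they have to be found in the camera images.
- stand: Steel bench clamp, fixed to the bench: base 150 x 110 x 12 mm, two grey jaws 64 mm high either side (along its x) of a clear square glass bottle, 64 mm square. Bottle and clamp cannot move. Origin: under the centre of the base, on the bench, straight below the middle of the bottle and its cap; z up.
- cap_top (a point): Middle of the flat top of the blue screw cap, 142 mm above the bench; turns with the cap. Cap 24 mm high: round body 47 mm across, its topmost 5 mm tapering to 40 mm; round it 8 upright ribs, 7 mm wide, 19 mm high from its lower edge (tops 5 mm below the cap's top), 58 mm across over opposite ribs. x axis: along one rib, the others every 45 degrees on; z up.
- cap (a joint): Turn of the cap on the bottle, rad; grows clockwise seen from above (tightening). The cap is only finger-tight: it turns against a light drag (0.3 N m at most), and 0.3 to 1.2 rad beyond its starting value its liner is squeezed home and it stops. Turned anticlockwise it loosens again.
- wrench: Click-type cap wrench, loose, 200 mm long, about 0.34 kg, balancing about 95 mm from its ring's middle. Origin: middle of the ring's underside; x towards the grip; z up. Aluminium ring 74 mm across, 22 mm high, open right through; bore 63 mm with 8 lugs 7 mm wide, 16 mm high from the underside, 51 mm between opposite lugs, at 22.5 degrees from the handle and every 45 on (red marks outside).
- socket (a point): The wrench's origin again (middle of the ring's underside). Fully down, the shoulder above the lugs rests on the tops of the cap's ribs and this point is 21 mm below the cap's top; with lugs standing on the ribs it is only 5 mm below. The lugs fall midway between ribs when the handle points along a rib; free play then about 7 degrees either way, 2 mm sideways. Not measured while held.
- pivot (a point): Breakaway pivot of the wrench, an upright pin 52 mm from the ring's middle, between ring and handle. A spring holds the handle straight. Pushed clockwise (from above) with the set torque of about 0.84 N m about this pin (12 N at the middle of the grip, 1.5 N m on the cap) the handle gives: the click. Resistance then falls to about half by 0.2 rad; end stop at 0.24. Let go, it springs straight again.
- grip (a point): Middle of the wrench's black grip, the place to hold it: 120 mm from the ring's middle, 13 mm above the level of the ring's underside. The grip is a bar 24 mm wide, 26 mm high, 90 mm long, in line with the wrench; x axis along it away from the ring; z up. Not measured while held.
- mat: Green tool mat, 270 x 120 x 4 mm, fixed to the bench, on which the wrench lies at first. Origin: under its centre, on the bench; x along its length; z up.
- microplate: White 96-well plate, 128 x 86 x 15 mm, loose. Origin: centre of its underside.
- vial: Amber glass vial with a metal cap, 28 mm across, 56 mm high, loose. Origin: centre of its underside.
- rack: Blue tube rack, 85 x 200 x 52 mm, with three capped vials standing in it, up to 93 mm high, loose. Origin: centre of its underside.

How it is judged:
By the outcome, as a careful person would: the job done as asked, in the order asked, and still so for the second after the job is handed in, with the robot touching nothing.
It also fails if it takes over 72 s, if anything falls off the work surface, if the arm or the gripper's body presses on something with over 40 N, if the wrist force passes 120 N, or if a joint passes its speed limit or range.

ROBOT

A 6-joint arm with a two-finger parallel gripper is mounted at the origin on the work surface. World frame = base frame: x ahead of the robot, y to its left, z up, the work surface at z = 0. Lengths are in m, angles in rad, forces in N, time in s.
With the tool pointing down it reaches from about 0.15 to 0.775 m from the base axis. Payload 6.1 kg.
Tool frame: the origin (TCP) lies where the fingers leave the gripper's body, on its centre line; the fingertips stand 73 mm ahead of it and the grasp point (between the pads) lies 54 mm ahead of it; z points along the fingers, y is the direction in which the jaws open and shut (so a half turn about z gives the same grasp; the last joint's range is limited). The gripper opens to 85 mm and grips with 20 to 120 N. Pads are 22 mm wide; open, the fingers measure 114 mm over their backs; the gripper's body (76 mm by 85 mm) begins 54 mm behind the grasp point. The pads swing forward as they close: fully open they stand 13 mm farther back than shut.
Start: joints at [-1.244, 0.126, -0.04, 1.405, 0, 1.571], TCP at [0.169, -0.497, 0.304] pointing down, gripper open.
Joint ranges: [-2.72, 2.72], [-0.95, 1.95], [-1.27, 1.35], [-1.78, 2.02], [-1.46, 1.47], [-3.14, 3.14]. Speed limits (rad/s): [2.39, 2.39, 3.01, 3.14, 3.14, 3.14].

INTERFACE

Orientations are given as a rotation vector (axis times angle).
In Python, from plant import read_state, optics, job gives the robot as it stands.
- The arm moves only by the shell command python3 -m pendant 'ROWS'. ROWS is text: rows parted by semicolons, each of 7 numbers parted by spaces: the turn, a rotation vector about the tool's x, y, z in degrees, then the shift along the tool's x, y, z in cm, then the opening, from 0 (shut) to 1 (fully open). A call has 1 to 20 rows; each row is the pose to reach, as a shift and turn from the pose measured when the call began, along the tool's axes at that moment; what a row does not reach only later rows make up. A row lasts 1/8 s, in which the tool goes at most 62.5 mm and 10.7 degrees, less where a joint would pass 70% of its speed; a pose out of reach is approached as far as the arm can. A call with a gripper value outside its range is refused whole. The fingers move at their own pace and stop on an object; the grip force is fixed at half the most. Time passes only in rows, so rows that repeat a pose let the fingers close. It gives the time, the measured TCP pose, the force and the opening at its end, in the units of the state.
- read_state(): the state, without advancing time (a new reading comes with each control period).
- optics.read_camera(name): name is "scene" or "side" or "wrist"; returns (picture, depth): 480x640x3 uint8, red, green, blue; 480x640 float32, m along the optical axis (not along the pixel's ray), 0 where there is no reading.
- optics.get_calibration(name): a dict with "K" (3x3 intrinsics, pixels), "camera_from_world" (4x4, takes a point from world to camera coordinates). Camera axes: x right, y down, z forward; pixel columns grow to the right and rows downward; lengths in m; the calibration is good to about 2 mm. A picture is of the moment at which its call begins: read the wrist's pose just before it. get_calibration takes no time and is no camera call; for the wrist camera it gives the pose at the moment of the call.
- job.sign_off(): hands the job in, once; it reports no verdict.
The state is a dict: "time": time; "joint_pos": joint angles; "qvel": joint speeds; "effort": joint torques, N m; "ee_pos": TCP position; "tool_rot": TCP orientation; "force": force on the tool from outside, world axes, zero at the start; "torque": the same for the moment, N m; "opening": finger opening in m.
Only numpy, scipy, OpenCV 4.12 (cv2) and the standard library are available. Lean on these libraries where they do the work, as an engineer would, in place of code of your own. Each camera call takes 0.05 s, during which the arm holds its last target.

## Working session

There is one attempt and no reset: what is moved stays moved. The work goes in short steps, Python scripts to look and compute and a shell command to move; the robot and the scene stay as the last step left them, time stands still between calls to the robot, and variables do not carry over. Pictures are saved under pics/ and viewed, and the job is handed in when it is done.

```bash
ls; mkdir -p pics; python3 - <<'E'
from plant import read_state, optics
import cv2
s=read_state();print(s)
for n in ["scene","side","wrist"]:
    p,d=optics.read_camera(n);cv2.imwrite(f"pics/{n}0.png",p[:,:,::-1])
    import numpy as np;np.savez(f"{n}0.npz",p=p,d=d,K=optics.get_calibration(n)["K"],T=optics.get_calibration(n)["camera_from_world"])
E
```

```text
pics
{'time': 0.0, 'joint_pos': array([-1.24399133e+00,  1.26406300e-01, -4.06083171e-02,  1.40540125e+00,
       -2.16115762e-05,  1.57081119e+00]), 'qvel': array([-0.00234916,  0.0006279 ,  0.000979  , -0.0012644 ,  0.00112551,
       -0.00095704]), 'effort': array([ 2.64506059e-03, -4.35924840e+01,  3.52917159e+01,  1.76864164e-02,
        3.45167618e-04,  1.90614423e-05]), 'ee_pos': array([ 0.16843752, -0.49694109,  0.30311444]), 'tool_rot': array([-3.09817559e+00, -5.10780344e-01,  4.47130297e-04]), 'force': array([-0.85964514, -0.48179561, -0.38395146]), 'torque': array([-0.03390279, -0.03849228, -0.0103291 ]), 'opening': 0.08526076727721833}
```

View pics/scene0.png

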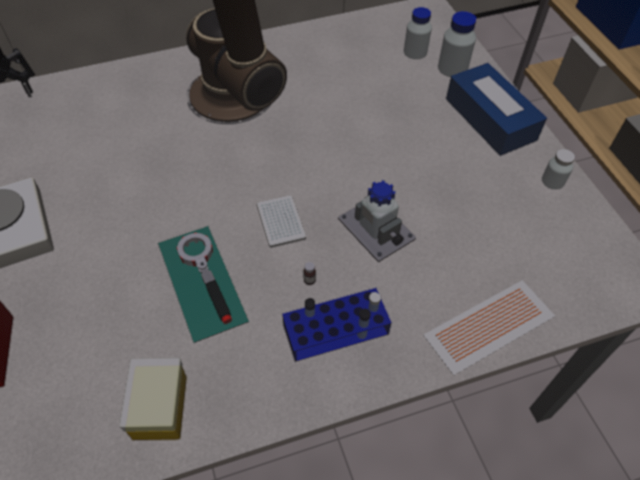

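View pics/side0.png

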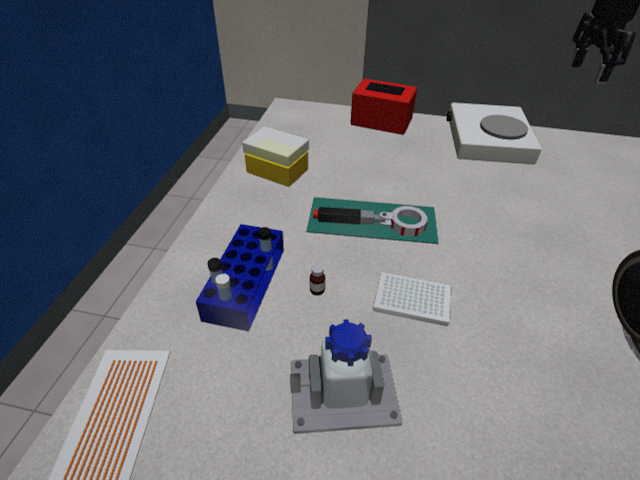

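View pics/wrist0.png

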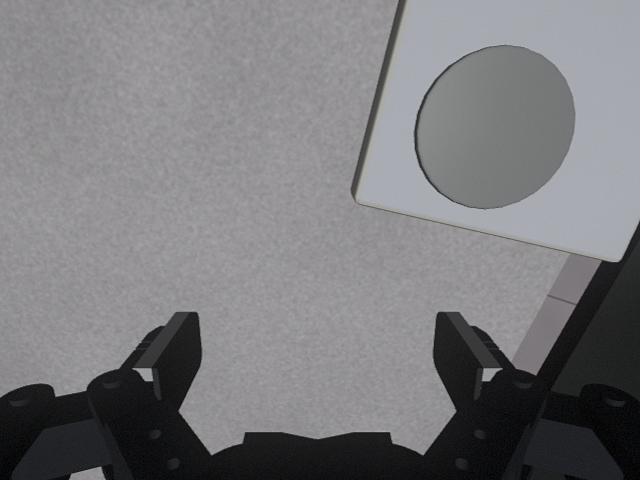

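The scene view shows the wrench on its green mat (ring near 195,248; grip near 217,300) and the cap near (381,192). The side view shows the cap at (348,340), the ring at (409,220) and the grip at (338,215). Next I'll convert these to world positions.

```bash
cat > h.py <<'E'
import numpy as np,cv2
def cloud(f):
    z=np.load(f);return cl(z['p'],z['d'],z['K'],z['T'])
def cl(p,d,K,T):
    v,u=np.mgrid[0:480,0:640]
    c=np.stack([(u-K[0,2])/K[0,0]*d,(v-K[1,2])/K[1,1]*d,d,np.ones_like(d)],-1)
    w=c@np.linalg.inv(T).T
    w[d<=0]=np.nan
    return p,w[...,:3]
E
python3 - <<'E'
from h import *
for n in ["scene","side"]:
    p,w=cloud(n+"0.npz"); P=p.astype(int); r,g,b=P[...,0],P[...,1],P[...,2]
    print(n)
    hsv=cv2.cvtColor(p,cv2.COLOR_RGB2HSV)
    mat=(hsv[...,0]>70)&(hsv[...,0]<95)&(hsv[...,1]>110)
    blue=(hsv[...,0]>110)&(hsv[...,0]<130)&(hsv[...,1]>150)&(w[...,2]>.12)&(w[...,2]<.16)&(w[...,0]<.8)
    nlab,lab,st,ce=cv2.connectedComponentsWithStats(blue.astype(np.uint8))
    for i in range(1,nlab):
        if st[i,4]>50:
            q=w[lab==i]; t=q[q[:,2]>.138]
            print("blue",ce[i],st[i,4],np.nanmedian(q,0),"top",len(t),t.mean(0),np.nanmin(t,0),np.nanmax(t,0), np.nanmax(q[:,2]))
    nlab,lab,st,ce=cv2.connectedComponentsWithStats(mat.astype(np.uint8))
    i=1+np.argmax(st[1:,4]); m=lab==i; q=w[m]
    print("mat z",np.nanmedian(q[:,2]))
    hull=cv2.convexHull(q[np.isfinite(q[:,0])][:,:2].astype(np.float32)); R=cv2.minAreaRect(hull); print("mat",R)
    # wrench points: within mat rect, higher than .012
    box=cv2.boxPoints((R[0],(R[1][0]-.01,R[1][1]-.01),R[2]))
    ok=np.isfinite(w[...,2])&(w[...,2]>.012)&(w[...,2]<.06)
    ins=np.zeros(ok.shape,bool)
    for v,u in zip(*np.where(ok)):
        ins[v,u]=cv2.pointPolygonTest(box.astype(np.float32),(float(w[v,u,0]),float(w[v,u,1])),False)>0
    q=w[ins]; V=hsv[ins][:,2]; S=hsv[ins][:,1]
    print(len(q))
    ring=ins&(w[...,2]>.02)&(hsv[...,2]>120)&(hsv[...,1]<60)
    dark=ins&(hsv[...,2]<60); 
    for nm,mm in(("bright",ring),("dark",dark)):
        t=w[mm];print(nm,len(t),t.mean(0),np.percentile(t[:,2],[5,50,95]),cv2.minAreaRect(t[:,:2].astype(np.float32)))
E
```

```text
scene<stdin>:12: RuntimeWarning: Mean of empty slice.
  ret = um.true_divide(
Traceback (most recent call last):
ValueError: zero-size array to reduction operation fmin which has no identity
```

```bash
cat > m.py <<'E'
from h import *
for n in ["scene","side"]:
    p,w=cloud(n+"0.npz"); print(n)
    hsv=cv2.cvtColor(p,cv2.COLOR_RGB2HSV)
    mat=(hsv[...,0]>70)&(hsv[...,0]<95)&(hsv[...,1]>110)
    blue=(hsv[...,0]>110)&(hsv[...,0]<130)&(hsv[...,1]>150)&(w[...,2]>.10)&(w[...,2]<.17)&(w[...,0]<.8)
    nlab,lab,st,ce=cv2.connectedComponentsWithStats(blue.astype(np.uint8))
    for i in range(1,nlab):
        if st[i,4]>50:
            q=w[lab==i]; zm=np.percentile(q[:,2],95);t=q[q[:,2]>zm-.003]
            print("blue",ce[i],st[i,4],np.nanmedian(q,0),"top",len(t),t.mean(0),t.min(0),t.max(0),q[:,2].min(), q[:,2].max())
    nlab,lab,st,ce=cv2.connectedComponentsWithStats(mat.astype(np.uint8))
    i=1+np.argmax(st[1:,4]); m=lab==i; q=w[m]
    print("mat z",np.nanmedian(q[:,2]))
    q=q[(abs(q[:,2])<.015)]
    R=cv2.minAreaRect(q[:,:2].astype(np.float32)); print("mat",R)
    box=cv2.boxPoints((R[0],(R[1][0]-.01,R[1][1]-.01),R[2])).astype(np.float32)
    ok=np.isfinite(w[...,2])&(w[...,2]>.012)&(w[...,2]<.06)
    ins=np.zeros(ok.shape,bool)
    for v,u in zip(*np.where(ok)):
        ins[v,u]=cv2.pointPolygonTest(box,(float(w[v,u,0]),float(w[v,u,1])),False)>0
    ring=ins&(hsv[...,2]>110)&(hsv[...,1]<60)
    dark=ins&(hsv[...,2]<60)
    for nm,mm in(("bright",ring),("dark",dark)):
        t=w[mm]
        if len(t)==0: continue
        print(nm,len(t),t.mean(0),np.percentile(t[:,2],[5,50,95]),cv2.minAreaRect(t[:,:2].astype(np.float32)))
    x,y,ww,hh=st[i,:4]
    cv2.imwrite(f"pics/{n}0mat.png",cv2.resize(p[y-10:y+hh+10,x-10:x+ww+10,::-1],None,fx=4,fy=4,interpolation=cv2.INTER_CUBIC))
p=np.load("side0.npz")["p"]; cv2.imwrite("pics/side0cap.png",cv2.resize(p[300:440,270:420,::-1],None,fx=4,fy=4,interpolation=cv2.INTER_CUBIC))
p=np.load("scene0.npz")["p"]; cv2.imwrite("pics/scene0cap.png",cv2.resize(p[160:260,320:440,::-1],None,fx=5,fy=5,interpolation=cv2.INTER_CUBIC))
E
python3 m.py
```

```text
scene
blue [421.44966443  13.04026846] 149 [0.00704178 0.54752215 0.12792485] top 51 [0.0127378  0.54542035 0.13048404] [-0.0134505   0.52280657  0.12881895] [0.03353053 0.56936268 0.13371088] 0.12029479706224522 0.1337108825170621
blue [463.88928571  19.01071429] 280 [0.10560568 0.61838924 0.15789923] top 97 [0.10780312 0.61567772 0.16022277] [0.07639397 0.58651855 0.15875203] [0.13845974 0.64715444 0.16468222] 0.15072007260990505 0.1646822220071188
blue [381.41157556 191.09324759] 311 [0.56693688 0.19974599 0.13971558] top 127 [0.56505394 0.20009306 0.14200301] [0.54488889 0.17945815 0.14042156] [0.58524781 0.22193248 0.14555066] 0.1299881351650215 0.14555066038421482
mat z 0.0024120894893020495
mat ((0.5721248388290405, -0.2059219926595688), (0.26656845211982727, 0.11405038833618164), 5.343556880950928)
bright 388 [ 0.50281757 -0.20117853  0.02432672] [0.02061118 0.0242123  0.0282156 ] ((0.501932680606842, -0.20483431220054626), (0.07107358425855637, 0.08952108025550842), 65.07942199707031)
dark 469 [ 0.6409373  -0.18484416  0.02717542] [0.01779506 0.02798407 0.03127513] ((0.5977828502655029, -0.18876297771930695), (0.19366256892681122, 0.04699374735355377), 15.44317626953125)
side
blue [347.29305681 339.09107304] 1109 [0.56035353 0.20806035 0.14007168] top 736 [0.55966992 0.20415214 0.14068374] [0.53815301 0.18288351 0.13890864] [0.58087859 0.22466913 0.14323722] 0.12019334424748968 0.14323721851560128
mat z 0.0024412132254506558
mat ((0.5702629685401917, -0.205845445394516), (0.26819127798080444, 0.12325260788202286), 5.997986316680908)
bright 488 [ 0.51722027 -0.19847392  0.0245413 ] [0.02077474 0.0247413  0.02697687] ((0.5253573656082153, -0.20643644034862518), (0.07326403260231018, 0.13352452218532562), 81.17768096923828)
dark 537 [ 0.63759004 -0.17660325  0.02411525] [0.01363914 0.02653089 0.02973585] ((0.6080483794212341, -0.18360915780067444), (0.16021840274333954, 0.02706415019929409), 5.6640496253967285)
```

```bash
python3 -c "
import numpy as np
for n in ['scene','side','wrist']:
  z=np.load(n+'0.npz');print(n,z['K'].round(1).tolist(),(-z['T'][:3,:3].T@z['T'][:3,3]).round(3)); print(z['T'].round(3))"; cat pics/x 2>/dev/null
```

```text
scene [[598.4, 0.0, 303.9], [0.0, 598.4, 244.2], [0.0, 0.0, 1.0]] [ 1.291 -0.194  1.096]
[[ 0.309  0.951 -0.011 -0.202]
 [ 0.775 -0.259 -0.577 -0.417]
 [-0.552  0.17  -0.817  1.64 ]
 [ 0.     0.     0.     1.   ]]
side [[436.8, 0.0, 323.2], [0.0, 436.8, 239.0], [0.0, 0.0, 1.0]] [0.53  0.529 0.591]
[[-0.977 -0.21   0.018  0.619]
 [-0.153  0.649 -0.745  0.179]
 [ 0.145 -0.731 -0.667  0.704]
 [ 0.     0.     0.     1.   ]]
wrist [[396.5, 0.0, 317.0], [0.0, 396.5, 244.6], [0.0, 0.0, 1.0]] [ 0.238 -0.474  0.373]
[[ 0.321 -0.947  0.    -0.525]
 [-0.908 -0.308  0.286 -0.036]
 [-0.27  -0.092 -0.958  0.378]
 [ 0.     0.     0.     1.   ]]
```

```bash
cat >> h.py <<'E'
def rect(p,K,T,z,cx,cy,half,px=600):
    # ortho image: col = x grows right, row = -y (y up)
    s=2*half/px
    v,u=np.mgrid[0:px,0:px]
    X=cx-half+(u+.5)*s; Y=cy+half-(v+.5)*s
    c=np.stack([X,Y,np.full_like(X,z),np.ones_like(X)],-1)@T.T
    mu=(K[0,0]*c[...,0]/c[...,2]+K[0,2]).astype(np.float32); mv=(K[1,1]*c[...,1]/c[...,2]+K[1,2]).astype(np.float32)
    return cv2.remap(p,mu,mv,cv2.INTER_CUBIC)
E
python3 - <<'E'
from h import *
for n in ["scene","side"]:
    z=np.load(n+"0.npz"); a=[z[k] for k in("p","K","T")]
    W=rect(*a,.026,.57,-.2,.15,600); C=rect(*a,.137,.562,.203,.045,600)
    im=np.hstack([cv2.resize(W,(400,400)),cv2.resize(C,(400,400))])
    cv2.imwrite(f"pics/{n}rect.png",im[:,:,::-1])
E
```

```text
(no output)
```

View pics/siderect.png

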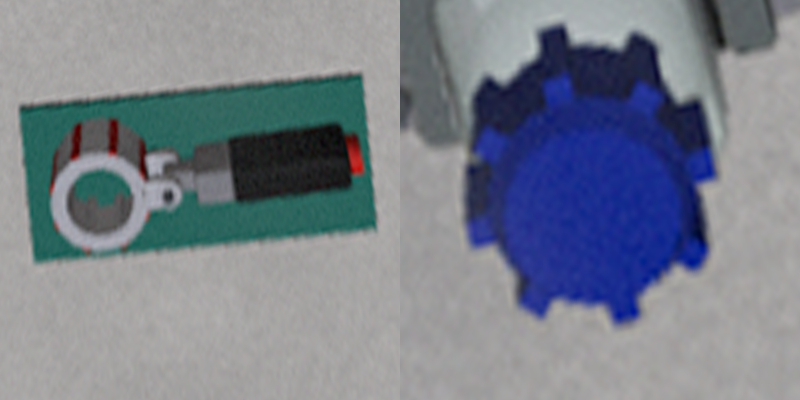

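View pics/scenerect.png

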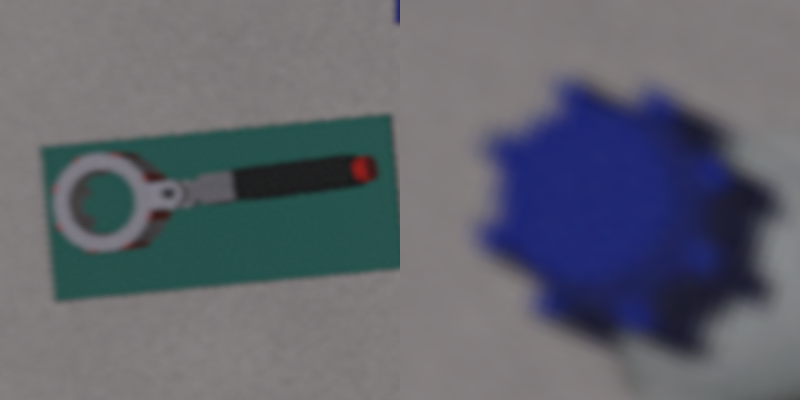

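```bash
cat >> h.py <<'E'
from scipy.spatial.transform import Rotation as Ro
def tgt(phi):  # tool down, tool x heading phi deg
    p=np.deg2rad(phi); return np.array([[np.cos(p),np.sin(p),0],[np.sin(p),-np.cos(p),0],[0,0,-1]])
def plan(pos,phi):
    from plant import read_state
    s=read_state(); R=Ro.from_rotvec(s['tool_rot']).as_matrix()
    t=np.rad2deg(Ro.from_matrix(R.T@tgt(phi)).as_rotvec()); d=R.T@(np.array(pos)-s['ee_pos'])*100
    print("turn",t.round(2),"shift cm",d.round(2)); return t,d
def st():
    from plant import read_state
    s=read_state(); R=Ro.from_rotvec(s['tool_rot']).as_matrix()
    print("t",round(s['time'],2),"pos",s['ee_pos'].round(4),"head",np.rad2deg(np.arctan2(R[1,0],R[0,0])).round(2),"z",R[:,2].round(3),"F",s['force'].round(2),"T",s['torque'].round(3),"open",s['opening'].round(4),"q",s['joint_pos'].round(2)); return s
E
python3 -c "
from h import *
st();plan([.612,-.186,.26],187.2)"
```

```text
Traceback (most recent call last):
  File "h.py", line 29, in st
    print("t",round(s['time'],2),"pos",s['ee_pos'].round(4),"head",np.rad2deg(np.arctan2(R[1,0],R[0,0])).round(2),"z",R[:,2].round(3),"F",s['force'].round(2),"T",s['torque'].round(3),"open",s['opening'].round(4),"q",s['joint_pos'].round(2)); return s
                                                                                                                                                                                              ^^^^^^^^^^^^^^^^^^
AttributeError: 'float' object has no attribute 'round'
```

```bash
sed -i "s/s\['opening'\].round(4)/round(s['opening'],4)/" h.py
python3 -c "
from h import *
st();plan([.612,-.186,.26],187.2)"
```

```text
t 0.15 pos [ 0.1685 -0.497   0.3033] head 18.73 z [-0.     0.001 -1.   ] F [-0.35 -0.2  -1.34] T [-0.018 -0.027  0.008] open 0.0851 q [-1.24  0.13 -0.04  1.41 -0.    1.57]
turn [-1.0000e-02 -1.0000e-01 -1.6847e+02] shift cm [ 51.99 -15.21   4.35]
```

```bash
python3 -m pendant '0 0 -50 16 -5 1.5 1; 0 0 -50 16 -5 1.5 1;0 0 -50 16 -5 1.5 1;0 0 -50 16 -5 1.5 1;0 0 -110 34 -10 3 1;0 0 -110 34 -10 3 1;0 0 -110 34 -10 3 1;0 0 -110 34 -10 3 1;0 0 -110 34 -10 3 1;0 0 -168.5 52 -15.2 4.3 1;0 0 -168.5 52 -15.2 4.3 1;0 0 -168.5 52 -15.2 4.3 1;0 0 -168.5 52 -15.2 4.3 1;0 0 -168.5 52 -15.2 4.3 1;0 0 -168.5 52 -15.2 4.3 1;0 0 -168.5 52 -15.2 4.3 1;0 0 -168.5 52 -15.2 4.3 1;0 0 -168.5 52 -15.2 4.3 1;0 0 -168.5 52 -15.2 4.3 1'
python3 - <<'E'
from h import *
from plant import optics
st()
c=optics.get_calibration("wrist");p,d=optics.read_camera("wrist")
np.savez("w1.npz",p=p,d=d,K=c["K"],T=c["camera_from_world"])
W=rect(p,c["K"],c["camera_from_world"],.026,.55,-.2,.13,600)
cv2.imwrite("pics/w1.png",p[:,:,::-1]);cv2.imwrite("pics/w1r.png",W[:,:,::-1])
E
```

```text
time: 2.52
ee_pos: [0.6121, -0.1861, 0.2604]
tool_rot: [0.196, -3.135, -0.002]
force: [0.0, -0.0, 0.4]
opening: 0.0857
t 2.52 pos [ 0.6121 -0.1861  0.2604] head -172.85 z [-0.001  0.001 -1.   ] F [ 0.01 -0.02  0.4 ] T [ 0.018 -0.013  0.015] open 0.0857 q [-0.3   0.35  0.15  1.37  0.   -0.42]
```

View pics/w1.png

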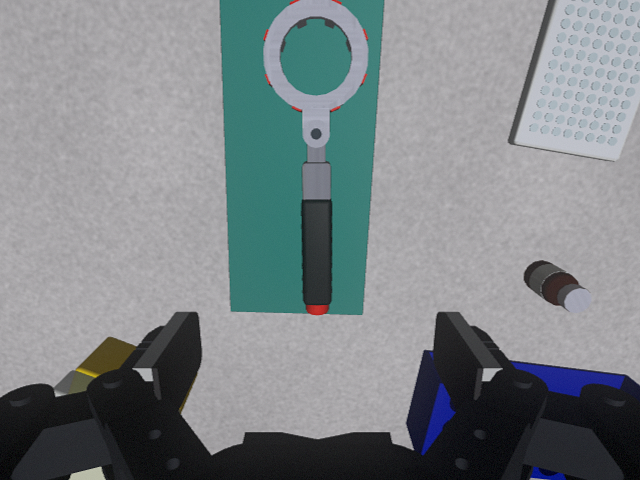

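View pics/w1r.png

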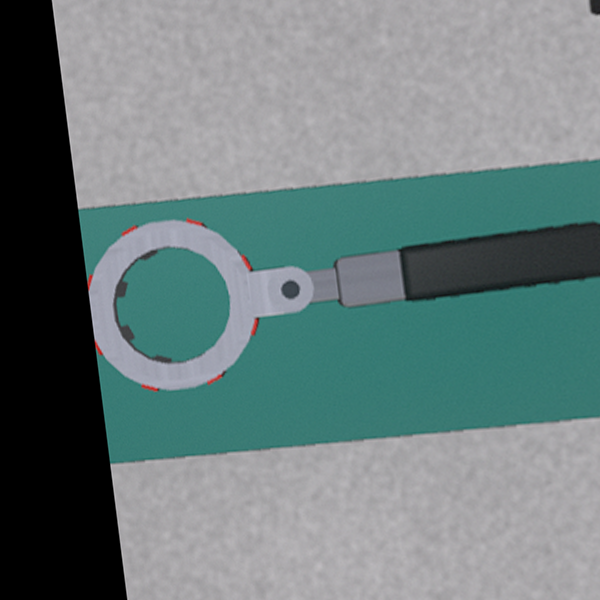

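The rectified wrist view puts the ring's middle at (0.4945,-0.202) and the pivot pin at (0.5457,-0.1953). The black part seems to start about 100 mm from the ring, further out than I expected, so I'll check that with depth.

```bash
python3 - <<'E'
from h import *
p,w=cloud("w1.npz"); hsv=cv2.cvtColor(p,cv2.COLOR_RGB2HSV)
for n,(u,v) in dict(sleeve0=(316,165),sleeve1=(316,196),b0=(316,203),bm=(317,250),b1=(317,300),red=(317,309),pin=(316,134),mat=(250,250),ringbot=(316,103),ringtop=(316,5)).items(): 
    q=w[v,u]; print(n,q.round(4), p[v,u], "dist", np.hypot(*(q[:2]-[.4945,-.2022])).round(4))
# grip edges & axis
m=(hsv[...,2]<75)&(w[...,2]>.02)&(w[...,2]<.036); m[310:]=0; m[:195]=0; m[:,:290]=0;m[:,345:]=0
q=w[m]; print(len(q),q.mean(0),cv2.minAreaRect(q[:,:2].astype(np.float32)))
vx=cv2.fitLine(q[:,:2].astype(np.float32),cv2.DIST_L2,0,.001,.001).ravel();print(np.rad2deg(np.arctan2(vx[1],vx[0])))
# ring fit
m=(w[...,2]>.023)&(w[...,2]<.03)&(hsv[...,1]<60)&(hsv[...,2]>100); m[100:]=0; m[:,:250]=0;m[:,380:]=0
from scipy.optimize import least_squares
q=w[m][:,:2]; 
e=cv2.Canny(cv2.cvtColor(p,cv2.COLOR_RGB2GRAY),60,150)
f=lambda c:np.linalg.norm(q-c,axis=1)
# annulus fit by radii extremes
best=min(((np.sum((f(np.array([x,y]))>.0372)|(f(np.array([x,y]))<.0312)),x,y) for x in np.arange(.488,.502,.0005) for y in np.arange(-.209,-.195,.0005)))
print("ring",len(q),best,q[:,0].min(),q[:,1].min(),q[:,1].max())
E
```

```text
sleeve0 [ 0.5685 -0.1925  0.0278] [122 124 134] dist 0.0746
sleeve1 [ 0.5917 -0.1896  0.0279] [119 122 133] dist 0.098
b0 [ 0.5969 -0.1889  0.0287] [53 57 58] dist 0.1033
bm [ 0.6343 -0.1834  0.029 ] [49 55 57] dist 0.141
b1 [ 0.6768 -0.1781  0.0298] [43 46 49] dist 0.1839
red [ 0.6871 -0.1768  0.025 ] [190  49  45] dist 0.1943
pin [ 0.5463 -0.1953  0.0295] [63 72 80] dist 0.0522
mat [ 0.6493 -0.2397  0.0038] [ 51 117 110] dist 0.1593
ringbot [ 0.5249 -0.198   0.0251] [164 167 181] dist 0.0307
ringtop [ 0.4627 -0.2057  0.0257] [163 163 179] dist 0.032
3076 [ 0.63587089 -0.18347304  0.02905812] ((0.6380720734596252, -0.18350666761398315), (0.08785396069288254, 0.023608054965734482), 7.749382019042969)
7.563891
ring 4352 (np.int64(2220), np.float64(0.495), np.float64(-0.20199999999999999)) 0.45810792713693954 -0.23866368062150944 -0.16445393668242575
```

The black part spans about 100 to 188 mm from the ring, not the 75 to 165 mm implied by the text. I'll hold at about 125 mm, which is on the black part and near the stated grip point.

```bash
python3 -c "
from h import *
plan([.6184,-.1857,.081],187.6)"
```

```text
turn [ 0.07 -0.02 -0.43] shift cm [-0.64 -0.06 17.94]
```

```bash
python3 -m pendant '0 0 -0.4 -0.64 -0.06 6 1;0 0 -0.4 -0.64 -0.06 12 1;0 0 -0.4 -0.64 -0.06 15 1;0 0 -0.4 -0.64 -0.06 17 1;0 0 -0.4 -0.64 -0.06 17.9 1;0 0 -0.4 -0.64 -0.06 17.9 1;0 0 -0.4 -0.64 -0.06 17.9 0;0 0 -0.4 -0.64 -0.06 17.9 0;0 0 -0.4 -0.64 -0.06 17.9 0;0 0 -0.4 -0.64 -0.06 17.9 0;0 0 -0.4 -0.64 -0.06 17.9 0;0 0 -0.4 -0.64 -0.06 17.9 0'
python3 -c "
from h import *
st()"
```

```text
time: 4.08
ee_pos: [0.6188, -0.1857, 0.0822]
tool_rot: [-0.207, 3.134, 0.001]
force: [-0.3, 0.7, 5.5]
opening: 0.0227
t 4.08 pos [ 0.6188 -0.1857  0.0822] head -172.43 z [ 0.001  0.001 -1.   ] F [-0.29  0.73  5.5 ] T [0.145 0.101 0.01 ] open 0.0227 q [-0.29  0.43 -0.13  1.01  0.   -0.42]
```

```bash
python3 -m pendant '0 0 0 0 0 -1 0;0 0 0 0 0 -3 0;0 0 0 0 0 -8 0;0 0 0 0 0 -14 0;0 0 0 0 0 -16.8 0;0 0 0 0 0 -16.8 0;0 0 0 0 0 -16.8 0'
cat > look.py <<'E'
import sys
from h import *
from plant import optics
n=sys.argv[1]
s=st()
c=optics.get_calibration("wrist");p,d=optics.read_camera("wrist")
np.savez(n+".npz",p=p,d=d,K=c["K"],T=c["camera_from_world"],pos=s['ee_pos'],rot=s['tool_rot'])
cv2.imwrite(f"pics/{n}.png",p[:,:,::-1])
E
python3 look.py w2; python3 -c "
from h import *
phi=16.5
c=np.array([.5604,.2032]);a=np.deg2rad(phi)
plan([*(c+.125*np.array([np.cos(a),np.sin(a)])),.25],phi+180)"
```

```text
time: 4.95
ee_pos: [0.6181, -0.1857, 0.2481]
tool_rot: [0.207, -3.133, -0.003]
force: [0.2, -0.3, -3.6]
opening: 0.0227
t 4.95 pos [ 0.6181 -0.1857  0.2481] head -172.43 z [-0.002  0.002 -1.   ] F [ 0.23 -0.35 -3.55] T [ 0.008 -0.13  -0.027] open 0.0227 q [-0.29  0.36  0.14  1.35  0.   -0.42]
turn [ 0.15 -0.15 -8.93] shift cm [-11.77  41.25  -0.18]
```

View pics/w2.png

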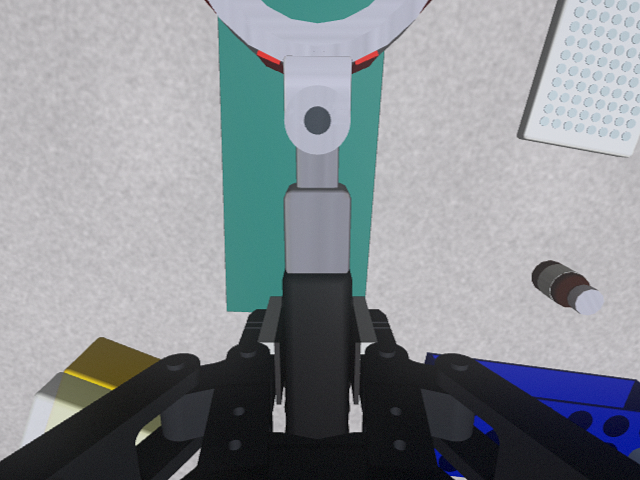

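```bash
cat > held.py <<'E'
import sys
from h import *
f=sys.argv[1]
p,w=cloud(f+".npz"); z=np.load(f+".npz"); R=Ro.from_rotvec(z['rot']).as_matrix()
t=(w-z['pos'])@R   # tool frame
for n,(u,v) in dict(sl1=(317,265),sl0=(317,200),pinb=(317,145),pin=(317,120),neck=(317,85),ring=(317,35),ringL=(250,25),ringR=(384,25)).items():
    print(n,(t[v-2:v+3,u-2:u+3].reshape(-1,3).mean(0)*1000).round(1))
E
python3 held.py w2
```

```text
sl1 [27.6 -0.2 54.9]
sl0 [49.4 -0.2 55.1]
pinb [66.2 -0.2 56.1]
pin [73.5 -0.2 53.6]
neck [83.3 -0.2 55.8]
ring [96.8 -0.2 56.9]
ringL [ 99.4 -19.3  56.9]
ringR [nan nan nan]
```

```bash
python3 -m pendant '0 0 -1 -1.5 4 0 0;0 0 -2 -3 9 0 0;0 0 -3.5 -4.5 15 0 0;0 0 -5 -6 21 0 0;0 0 -6.5 -8 27 0 0;0 0 -8 -9.5 33 0 0;0.1 -0.1 -8.9 -11 38 -0.2 0;0.15 -0.15 -8.9 -11.8 41.2 -0.2 0;0.15 -0.15 -8.9 -11.8 41.2 -0.2 0;0.15 -0.15 -8.9 -11.8 41.2 -0.2 0;0.15 -0.15 -8.9 -11.8 41.2 -0.2 0'
python3 look.py w3; python3 - <<'E'
from h import *
from plant import optics
c=optics.get_calibration("side");p,d=optics.read_camera("side");np.savez("side3.npz",p=p,d=d,K=c["K"],T=c["camera_from_world"])
cv2.imwrite("pics/side3.png",p[:,:,::-1])
E
```

```text
time: 6.38
ee_pos: [0.6805, 0.237, 0.2496]
tool_rot: [0.448, -3.108, 0.001]
force: [0.6, 0.6, -3.9]
opening: 0.023
t 6.38 pos [0.6805 0.237  0.2496] head -163.61 z [-0.001 -0.001 -1.   ] F [ 0.59  0.6  -3.85] T [-0.005 -0.057  0.003] open 0.023 q [ 0.34  0.52  0.38  1.43 -0.    0.05]
```

View pics/w3.png

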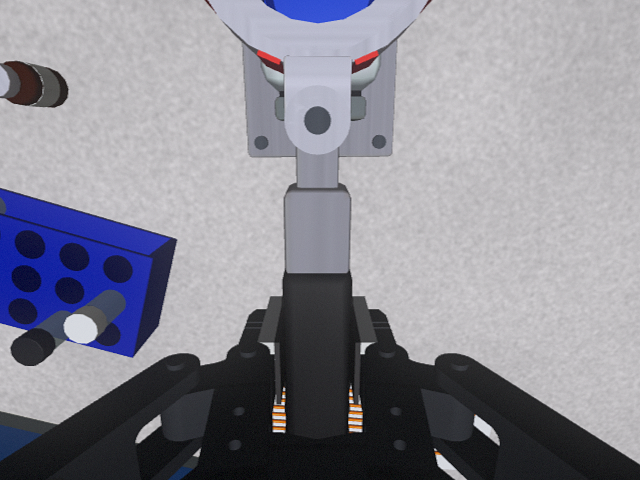

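View pics/side3.png

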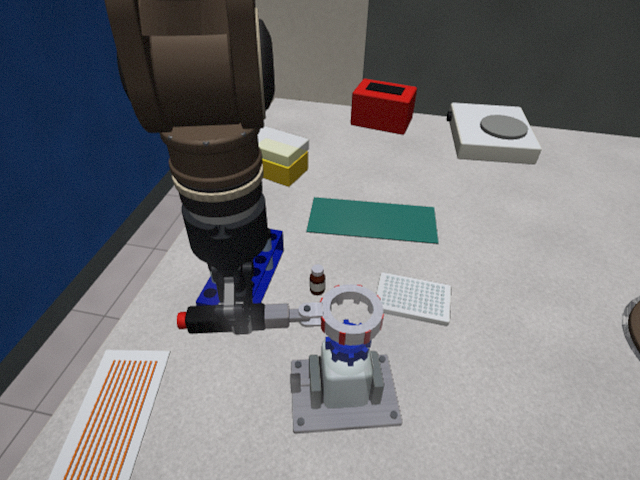

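```bash
python3 - <<'E'
from h import *
s=np.load("side3.npz"); a=[s[k] for k in("p","K","T")]
s0=np.load("side0.npz"); b=[s0[k] for k in("p","K","T")]
A=rect(*a,.1927,.5604,.2032,.05,400); B=rect(*b,.137,.5604,.2032,.05,400)
# overlay expected
def draw(im,r,c=(255,255,0)): cv2.circle(im,(200,200),int(r/.1*400),c,1)
draw(A,.037);draw(A,.0315);draw(B,.029)
for k in range(8):
    an=np.deg2rad(16.5+45*k); cv2.line(B,(200,200),(int(200+130*np.cos(an)),int(200-130*np.sin(an))),(255,255,0),1)
cv2.imwrite("pics/s3r.png",np.hstack([A,B])[:,:,::-1])
E
```

```text
(no output)
```

View pics/s3r.png

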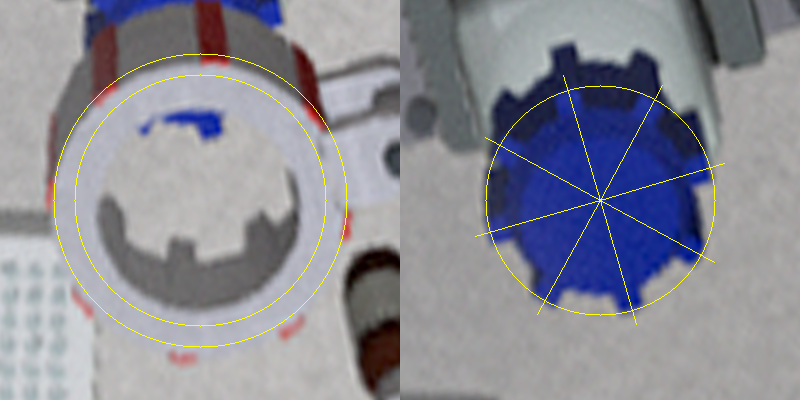

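By forward kinematics the ring is at (0.5601,0.2016), 1.6 mm short of the cap centre in y. The rectified side image agrees, showing a 1.7 mm offset. The 16.5° rib lines match the ribs. I'll correct the offset and descend.

```bash
python3 -c "
from h import *
phi=16.5
c=np.array([.5604,.2032]);a=np.deg2rad(phi)
plan([*(c+.1255*np.array([np.cos(a),np.sin(a)])),.219],phi+180)"
```

```text
turn [-0.   -0.01 -0.12] shift cm [-0.06  0.17  3.13]
```

```bash
python3 -m pendant '0 0 -0.1 -0.06 0.17 1 0;0 0 -0.1 -0.06 0.17 2 0;0 0 -0.1 -0.06 0.17 2.8 0;0 0 -0.1 -0.06 0.17 2.9 0;0 0 -0.1 -0.06 0.17 2.9 0'
python3 look.py w4
```

```text
time: 7.1
ee_pos: [0.6807, 0.2389, 0.2213]
tool_rot: [0.45, -3.109, 0.0]
force: [0.3, 0.1, -4.0]
opening: 0.0227
t 7.1 pos [0.6807 0.2389 0.2213] head -163.51 z [-0. -0. -1.] F [ 0.34  0.09 -4.02] T [ 0.065 -0.095 -0.022] open 0.0227 q [0.34 0.52 0.32 1.37 0.   0.05]
```

```bash
python3 - <<'E'
from h import *
from plant import optics
c=optics.get_calibration("side");p,d=optics.read_camera("side")
A=rect(p,c["K"],c["camera_from_world"],.2206-.0569,.5604,.2032,.05,400)
cv2.circle(A,(200,200),148,(255,255,0),1);cv2.circle(A,(200,200),102,(255,255,0),1)
cv2.imwrite("pics/s4.png",np.hstack([A,cv2.resize(p[260:400,260:400],(400,400),interpolation=cv2.INTER_CUBIC)])[:,:,::-1])
E
```

```text
(no output)
```

View pics/s4.png

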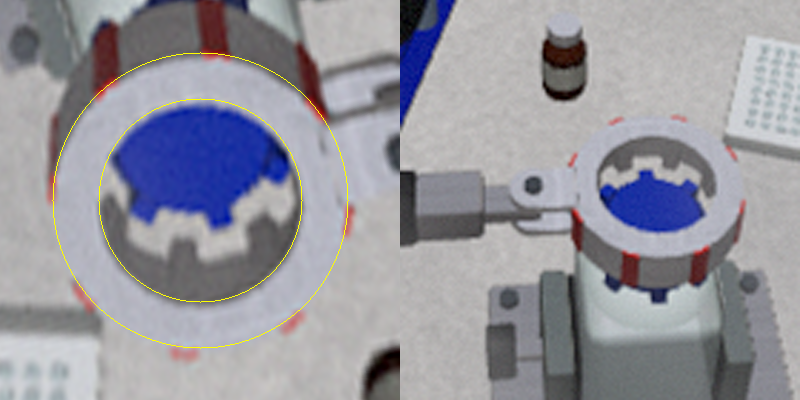

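The ring is concentric with the expected circle, and the lugs (dark teeth) lie between the ribs. Next is a gentle descent.

```bash
python3 -m pendant '0 0 0 0 0 0.3 0;0 0 0 0 0 0.6 0;0 0 0 0 0 0.8 0;0 0 0 0 0 0.9 0'; python3 -c "
from h import *
st()"
```

```text
time: 7.7
ee_pos: [0.6808, 0.2389, 0.2124]
tool_rot: [-0.45, 3.109, 0.0]
force: [-0.0, -0.6, -2.1]
opening: 0.0228
t 7.7 pos [0.6808 0.2389 0.2124] head -163.51 z [ 0.  0. -1.] F [-0.01 -0.62 -2.14] T [ 0.028 -0.092  0.019] open 0.0228 q [ 0.34  0.52  0.3   1.35 -0.    0.05]
```

```bash
python3 -m pendant '0 0 0 0 0 0.3 0;0 0 0 0 0 0.6 0;0 0 0 0 0 0.8 0;0 0 0 0 0 1.0 0;0 0 0 0 0 1.1 0;0 0 0 0 0 1.1 0'; python3 -c "
from h import *
st()"
```

```text
time: 8.45
ee_pos: [0.6808, 0.2389, 0.2014]
tool_rot: [0.45, -3.109, 0.0]
force: [-0.1, 0.6, -3.2]
opening: 0.0228
t 8.45 pos [0.6808 0.2389 0.2014] head -163.51 z [-0. -0. -1.] F [-0.05  0.63 -3.16] T [ 0.015 -0.09  -0.004] open 0.0228 q [ 0.34  0.52  0.28  1.33 -0.    0.05]
```

```bash
python3 -m pendant '0 0 0 0 0 0.1 0;0 0 0 0 0 0.15 0;0 0 0 0 0 0.2 0;0 0 0 0 0 0.2 0'; python3 -c "
from h import *
st()"
```

```text
time: 8.95
ee_pos: [0.6808, 0.2389, 0.1994]
tool_rot: [0.45, -3.109, -0.0]
force: [0.2, -1.0, -2.8]
opening: 0.0225
t 8.95 pos [0.6808 0.2389 0.1994] head -163.51 z [-0. -0. -1.] F [ 0.23 -0.96 -2.79] T [-0.006 -0.091 -0.   ] open 0.0225 q [0.34 0.52 0.27 1.32 0.   0.05]
```

```bash
python3 -m pendant '0 0 0 0 0 0.05 0;0 0 0 0 0 0.1 0;0 0 0 0 0 0.1 0'; python3 -c "
from h import *
st()"
```

```text
time: 9.32
ee_pos: [0.6808, 0.2389, 0.1987]
tool_rot: [-0.45, 3.109, 0.0]
force: [-0.6, -0.3, -1.0]
opening: 0.0227
t 9.32 pos [0.6808 0.2389 0.1987] head -163.51 z [ 0.  0. -1.] F [-0.64 -0.31 -0.97] T [-0.098  0.227 -0.011] open 0.0227 q [0.34 0.52 0.27 1.32 0.   0.05]
```

```bash
python3 -m pendant '0 0 0 0 0 0.05 0;0 0 0 0 0 0.05 0'; python3 -c "
from h import *
st()"; python3 look.py w5;python3 - <<'E'
from h import *
from plant import optics
p,d=optics.read_camera("side")
cv2.imwrite("pics/s5.png",cv2.resize(p[260:400,240:400],(640,560),interpolation=cv2.INTER_CUBIC)[:,:,::-1])
E
```

```text
time: 9.57
ee_pos: [0.6808, 0.2389, 0.1985]
tool_rot: [-0.45, 3.108, 0.0]
force: [-0.7, 0.6, 0.2]
opening: 0.0226
t 9.57 pos [0.6808 0.2389 0.1985] head -163.52 z [ 0.001  0.    -1.   ] F [-0.67  0.6   0.18] T [-0.084  0.405  0.023] open 0.0226 q [0.34 0.52 0.27 1.32 0.   0.05]
t 9.57 pos [0.6808 0.2389 0.1985] head -163.52 z [ 0.001  0.    -1.   ] F [-0.67  0.6   0.18] T [-0.084  0.405  0.023] open 0.0226 q [0.34 0.52 0.27 1.32 0.   0.05]
```

View pics/s5.png

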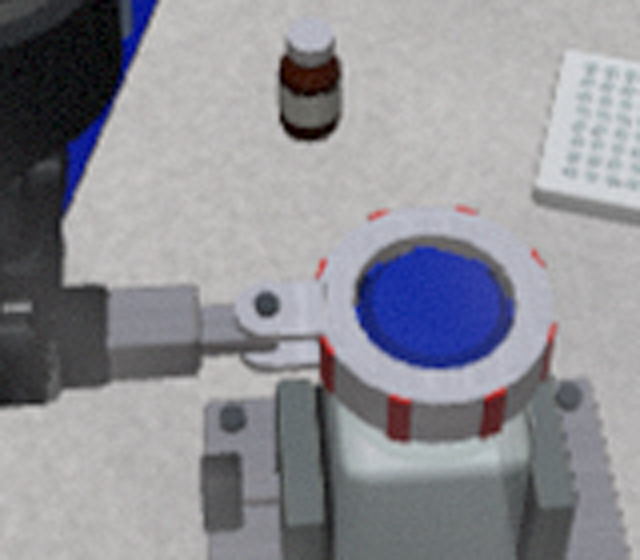

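The ring is fully down on the cap, as the side view shows and as forward kinematics gives (underside about 0.120). Next I'll turn clockwise about the cap axis.

```bash
python3 -m pendant '0 0 3 0.02 -0.66 0 0;0 0 6 0.07 -1.31 0 0;0 0 9 0.155 -1.96 0 0;0 0 12 0.27 -2.61 0 0;0 0 15 0.43 -3.25 0 0;0 0 15 0.43 -3.25 0 0'; cat > ft.py <<'E'
from h import *
s=st();R=Ro.from_rotvec(s['tool_rot']).as_matrix();print("tool F",(R.T@s['force']).round(2),"tool T",(R.T@s['torque']).round(3))
d=s['ee_pos'][:2]-[.5604,.2032];print("r",np.hypot(*d).round(4),"bearing",np.rad2deg(np.arctan2(d[1],d[0])).round(2))
E
python3 ft.py
```

```text
time: 10.42
ee_pos: [0.6857, 0.2062, 0.1985]
tool_rot: [-0.041, 3.141, 0.0]
force: [0.2, -0.8, -0.7]
opening: 0.0227
t 10.43 pos [0.6857 0.2062 0.1985] head -178.51 z [ 0.  0. -1.] F [ 0.23 -0.78 -0.75] T [-0.237  0.597  0.115] open 0.0227 q [0.29 0.51 0.25 1.31 0.   0.27]
tool F [-0.21 -0.79  0.75] tool T [ 0.221  0.603 -0.115]
r 0.1254 bearing 1.35
```

```bash
python3 -m pendant '0 0 1.5 0 -0.33 0 0;0 0 3 0.02 -0.66 0 0;0 0 4.5 0.04 -0.98 0 0;0 0 6 0.07 -1.31 0 0;0 0 6 0.07 -1.31 0 0';python3 ft.py
```

```text
time: 11.05
ee_pos: [0.6854, 0.1928, 0.1985]
tool_rot: [0.125, 3.139, 0.0]
force: [-1.8, -0.3, 0.7]
opening: 0.023
t 11.05 pos [0.6854 0.1928 0.1985] head 175.43 z [ 0.  0. -1.] F [-1.81 -0.3   0.67] T [0.036 0.5   0.016] open 0.023 q [0.27 0.5  0.24 1.31 0.   0.35]
tool F [ 1.79 -0.44 -0.67] tool T [ 0.004  0.501 -0.016]
r 0.1254 bearing -4.77
```

```bash
python3 -m pendant '0 0 1 0 -0.22 0 0;0 0 2 0.01 -0.44 0 0;0 0 2 0.01 -0.44 0 0';python3 ft.py
```

```text
time: 11.42
ee_pos: [0.6849, 0.1883, 0.1985]
tool_rot: [0.181, 3.136, 0.001]
force: [-0.9, 0.1, 0.1]
opening: 0.0227
t 11.43 pos [0.6849 0.1883 0.1985] head 173.41 z [ 0.  0. -1.] F [-0.92  0.14  0.14] T [0.193 0.46  0.051] open 0.0227 q [0.27 0.5  0.23 1.31 0.   0.38]
tool F [ 0.93  0.03 -0.14] tool T [-0.139  0.479 -0.051]
r 0.1254 bearing -6.82
```

```bash
python3 -m pendant '0 0 1 0 -0.22 0 0;0 0 2 0.01 -0.44 0 0;0 0 3 0.02 -0.66 0 0;0 0 3 0.02 -0.66 0 0';python3 ft.py
```

```text
time: 11.92
ee_pos: [0.684, 0.1816, 0.1985]
tool_rot: [0.264, 3.13, 0.001]
force: [-0.5, 1.3, -0.3]
opening: 0.0227
t 11.93 pos [0.684  0.1816 0.1985] head 170.36 z [ 0.  0. -1.] F [-0.49  1.33 -0.33] T [0.267 0.391 0.052] open 0.0227 q [0.26 0.49 0.23 1.3  0.   0.43]
tool F [0.71 1.23 0.33] tool T [-0.198  0.431 -0.052]
r 0.1254 bearing -9.93
```

```bash
python3 -m pendant '0 0 1 0 -0.22 0 0;0 0 2 0.01 -0.44 0 0;0 0 2 0.01 -0.44 0 0';python3 ft.py
```

```text
time: 12.3
ee_pos: [0.6831, 0.1771, 0.1985]
tool_rot: [0.32, 3.125, 0.001]
force: [-0.5, 1.9, -0.2]
opening: 0.0228
t 12.3 pos [0.6831 0.1771 0.1985] head 168.33 z [ 0.  0. -1.] F [-0.51  1.88 -0.22] T [ 0.418  0.34  -0.016] open 0.0228 q [0.25 0.49 0.22 1.3  0.   0.46]
tool F [0.89 1.74 0.22] tool T [-0.341  0.418  0.016]
r 0.1255 bearing -12.02
```

```bash
python3 -m pendant '0 0 1 0 -0.22 0 0;0 0 2 0.01 -0.44 0 0;0 0 3 0.02 -0.66 0 0;0 0 3 0.02 -0.66 0 0';python3 ft.py
```

```text
time: 12.8
ee_pos: [0.6815, 0.1705, 0.1986]
tool_rot: [0.402, 3.116, 0.001]
force: [-0.6, 1.4, 0.1]
opening: 0.0227
t 12.8 pos [0.6815 0.1705 0.1986] head 165.29 z [ 0.  0. -1.] F [-0.65  1.41  0.12] T [ 0.478  0.283 -0.043] open 0.0227 q [0.24 0.48 0.21 1.3  0.   0.5 ]
tool F [ 0.98  1.2  -0.12] tool T [-0.39   0.395  0.043]
r 0.1255 bearing -15.12
```

```bash
python3 -m pendant '0 0 1 0 -0.22 0 0;0 0 2 0.01 -0.44 0 0;0 0 2 0.01 -0.44 0 0';python3 ft.py
```

```text
time: 13.18
ee_pos: [0.6803, 0.1661, 0.1986]
tool_rot: [0.458, 3.108, 0.001]
force: [-0.3, 3.4, -0.5]
opening: 0.0228
t 13.18 pos [0.6803 0.1661 0.1986] head 163.25 z [ 0.     0.001 -1.   ] F [-0.35  3.43 -0.48] T [ 0.507  0.315 -0.096] open 0.0228 q [0.24 0.48 0.2  1.3  0.   0.53]
tool F [1.32 3.19 0.48] tool T [-0.395  0.448  0.096]
r 0.1255 bearing -17.2
```

```bash
python3 -m pendant '0 0 1 0 -0.22 0 0;0 0 2 0.01 -0.44 0 0;0 0 3 0.02 -0.66 0 0;0 0 3 0.02 -0.66 0 0';python3 ft.py
```

```text
time: 13.68
ee_pos: [0.6782, 0.1596, 0.1986]
tool_rot: [0.54, 3.095, 0.001]
force: [-1.3, 3.1, 0.2]
opening: 0.0226
t 13.68 pos [0.6782 0.1596 0.1986] head 160.21 z [ 0.     0.001 -1.   ] F [-1.32  3.07  0.24] T [ 0.651  0.303 -0.099] open 0.0226 q [0.23 0.47 0.19 1.29 0.   0.58]
tool F [ 2.28  2.44 -0.23] tool T [-0.511  0.505  0.099]
r 0.1256 bearing -20.3
```

```bash
python3 -m pendant '0 0 1 0 -0.22 0 0;0 0 2 0.01 -0.44 0 0;0 0 2 0.01 -0.44 0 0';python3 ft.py
```

```text
time: 14.05
ee_pos: [0.6765, 0.1554, 0.1986]
tool_rot: [0.595, 3.085, 0.001]
force: [-0.1, 2.7, 0.2]
opening: 0.0225
t 14.05 pos [0.6765 0.1554 0.1986] head 158.17 z [ 0.     0.001 -1.   ] F [-0.14  2.7   0.22] T [ 0.686  0.258 -0.218] open 0.0225 q [0.23 0.47 0.18 1.29 0.   0.61]
tool F [ 1.13  2.45 -0.22] tool T [-0.541  0.495  0.218]
r 0.1256 bearing -22.39
```

```bash
python3 -m pendant '0 0 1 0.01 -0.2 0 0;0 0 2 0.02 -0.38 0 0;0 0 3 0.03 -0.57 0 0;0 0 3 0.03 -0.57 0 0';python3 ft.py
```

```text
time: 14.55
ee_pos: [0.674, 0.1497, 0.1986]
tool_rot: [0.676, 3.068, -0.0]
force: [-0.5, -0.1, -0.2]
opening: 0.0234
t 14.55 pos [0.674  0.1497 0.1986] head 155.14 z [ 0. -0. -1.] F [-0.47 -0.06 -0.23] T [0.204 0.281 0.151] open 0.0234 q [ 0.22  0.46  0.17  1.29 -0.    0.65]
tool F [ 0.4  -0.25  0.23] tool T [-0.067  0.341 -0.152]
r 0.1256 bearing -25.21
```

```bash
python3 -m pendant '0 0 1 0 -0.21 0 0;0 0 2 0.02 -0.42 0 0;0 0 2 0.02 -0.42 0 0';python3 ft.py
```

```text
time: 14.92
ee_pos: [0.6721, 0.1457, 0.1987]
tool_rot: [0.731, 3.055, -0.001]
force: [0.1, 0.6, -0.4]
opening: 0.0222
t 14.93 pos [0.6721 0.1457 0.1987] head 153.1 z [ 0. -0. -1.] F [ 0.12  0.64 -0.39] T [0.156 0.195 0.102] open 0.0222 q [ 0.21  0.45  0.16  1.28 -0.    0.68]
tool F [0.18 0.62 0.39] tool T [-0.051  0.245 -0.103]
r 0.1256 bearing -27.24
```

```bash
python3 -m pendant '0 0 1 0 -0.22 0 0;0 0 2 0.02 -0.435 0 0;0 0 3 0.03 -0.65 0 0;0 0 3 0.03 -0.65 0 0';python3 ft.py
```

```text
time: 15.42
ee_pos: [0.6688, 0.1398, 0.1987]
tool_rot: [0.811, 3.035, -0.001]
force: [-0.2, 0.0, -1.5]
opening: 0.0229
t 15.43 pos [0.6688 0.1398 0.1987] head 150.07 z [ 0.    -0.001 -1.   ] F [-0.24  0.04 -1.46] T [0.123 0.048 0.058] open 0.0229 q [ 0.21  0.44  0.15  1.28 -0.    0.73]
tool F [ 0.23 -0.08  1.46] tool T [-0.083  0.103 -0.058]
r 0.1256 bearing -30.33
```

```bash
python3 -m pendant '0 0 1 0 -0.22 0 0;0 0 2 0.02 -0.435 0 0;0 0 2 0.02 -0.435 0 0';python3 ft.py
```

```text
time: 15.8
ee_pos: [0.6668, 0.1365, 0.1989]
tool_rot: [0.863, 3.02, 0.001]
force: [2.8, 3.4, -0.7]
opening: 0.0229
t 15.8 pos [0.6668 0.1365 0.1989] head 148.09 z [ 0.001  0.    -1.   ] F [ 2.78  3.35 -0.66] T [ 0.618 -0.414  0.532] open 0.0229 q [0.2  0.44 0.14 1.27 0.   0.76]
tool F [-0.59  4.31  0.66] tool T [-0.744 -0.024 -0.531]
r 0.1256 bearing -32.1
```

The cap has stopped: torque about the pin is about 0.85 N·m, shared between a couple and a side force. I'll now load it mainly with side force so the cap sees the full 1.5 N·m.

```bash
python3 -m pendant '0 0 -0.3 0 -0.1 0 0;0 0 -0.3 0 -0.1 0 0';python3 ft.py; python3 look.py w6; python3 held.py w6
```

```text
time: 16.05
ee_pos: [0.6667, 0.1364, 0.199]
tool_rot: [0.855, 3.021, 0.004]
force: [3.1, 4.7, -2.7]
opening: 0.0229
t 16.05 pos [0.6667 0.1364 0.199 ] head 148.4 z [ 0.002  0.002 -1.   ] F [ 3.1   4.74 -2.71] T [ 1.074 -0.667  0.043] open 0.0229 q [0.2  0.44 0.14 1.27 0.   0.75]
tool F [-0.15  5.66  2.72] tool T [-1.264 -0.005 -0.041]
r 0.1256 bearing -32.15
t 16.05 pos [0.6667 0.1364 0.199 ] head 148.4 z [ 0.002  0.002 -1.   ] F [ 3.1   4.74 -2.71] T [ 1.074 -0.667  0.043] open 0.0229 q [0.2  0.44 0.14 1.27 0.   0.75]
sl1 [nan nan nan]
sl0 [49.5  0.5 54.8]
pinb [66.3  0.5 55.8]
pin [73.6  0.5 53.3]
neck [83.4  0.5 55.7]
ring [96.8  0.5 56.5]
ringL [ 99.4 -18.6  56.5]
ringR [99.4 19.5 56.6]
```

View pics/w6.png

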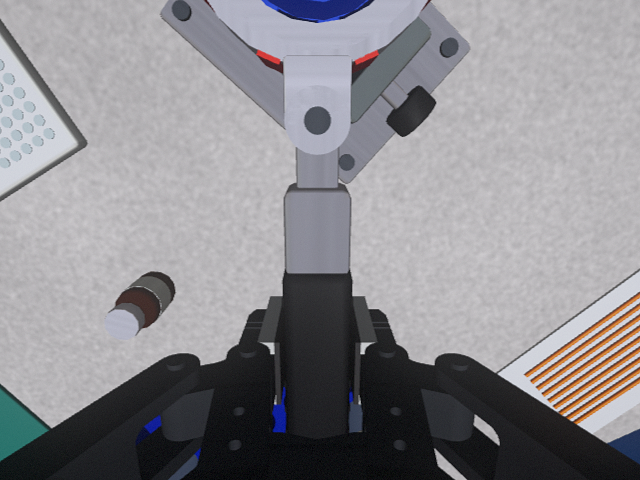

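```bash
python3 -m pendant '0 0 -0.1 0 -0.2 0 0;0 0 -0.1 0 -0.2 0 0';python3 ft.py
```

```text
time: 16.35
ee_pos: [0.6665, 0.136, 0.1992]
tool_rot: [0.852, 3.021, 0.009]
force: [4.2, 7.8, -3.6]
opening: 0.0228
t 16.35 pos [0.6665 0.136  0.1992] head 148.5 z [ 0.004  0.005 -1.   ] F [ 4.17  7.79 -3.64] T [ 1.514 -0.929 -0.153] open 0.0228 q [0.2  0.43 0.14 1.27 0.   0.75]
tool F [0.52 8.8  3.7 ] tool T [-1.776 -0.002  0.155]
r 0.1256 bearing -32.36
```

```bash
python3 -m pendant '0 0 0.7 0 -0.25 0.03 0;0 0 0.7 0 -0.25 0.03 0';python3 ft.py
```

```text
time: 16.6
ee_pos: [0.666, 0.1353, 0.1991]
tool_rot: [0.869, 3.015, 0.014]
force: [5.1, 7.9, -1.8]
opening: 0.0225
t 16.6 pos [0.666  0.1353 0.1991] head 147.85 z [ 0.006  0.008 -1.   ] F [ 5.14  7.86 -1.77] T [ 1.41  -0.883  0.205] open 0.0225 q [0.2  0.43 0.13 1.27 0.01 0.76]
tool F [-0.17  9.37  1.86] tool T [-1.664  0.004 -0.203]
r 0.1256 bearing -32.76
```

```bash
python3 -m pendant '0.3 0 0.5 0 -0.27 0.03 0;0.3 0 0.5 0 -0.27 0.03 0';python3 ft.py; python3 look.py w7; python3 held.py w7
```

```text
time: 16.85
ee_pos: [0.6656, 0.1347, 0.1991]
tool_rot: [0.881, 3.012, 0.013]
force: [6.0, 8.3, -2.7]
opening: 0.0227
t 16.85 pos [0.6656 0.1347 0.1991] head 147.4 z [ 0.006  0.007 -1.   ] F [ 5.99  8.27 -2.73] T [ 1.679 -1.016  0.088] open 0.0227 q [0.2  0.43 0.13 1.27 0.01 0.77]
tool F [-0.59 10.17  2.82] tool T [-1.962  0.05  -0.085]
r 0.1255 bearing -33.07
t 16.85 pos [0.6656 0.1347 0.1991] head 147.4 z [ 0.006  0.007 -1.   ] F [ 5.99  8.27 -2.73] T [ 1.679 -1.016  0.088] open 0.0227 q [0.2  0.43 0.13 1.27 0.01 0.77]
sl1 [27.7  0.5 54.7]
sl0 [49.5  0.5 54.9]
pinb [66.3  0.5 55.7]
pin [73.6  0.5 53.1]
neck [83.4  0.5 55.8]
ring [96.9  0.5 56.7]
ringL [ 99.3 -18.5  56.3]
ringR [99.5 19.6 56.9]
```

View pics/w7.png

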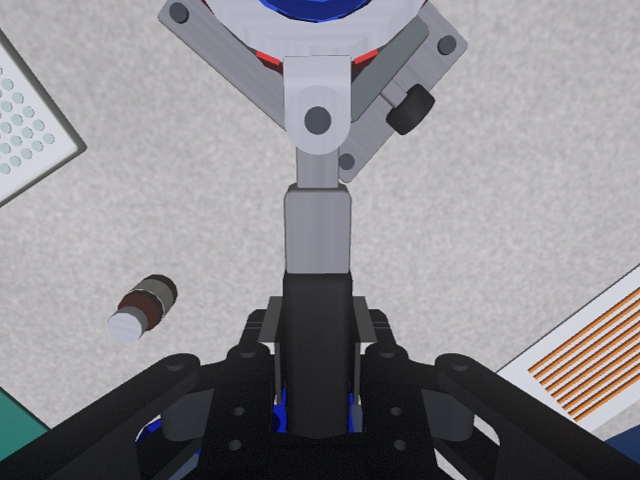

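```bash
python3 -m pendant '0.3 0 1.0 0 -0.32 0.02 0;0.3 0 1.2 0 -0.36 0.02 0';python3 ft.py; python3 look.py w8
```

```text
time: 17.15
ee_pos: [0.6648, 0.1335, 0.1992]
tool_rot: [0.911, 3.003, 0.012]
force: [5.7, 8.7, -2.9]
opening: 0.023
t 17.15 pos [0.6648 0.1335 0.1992] head 146.24 z [ 0.006  0.006 -1.   ] F [ 5.67  8.67 -2.88] T [ 1.809 -1.106  0.033] open 0.023 q [0.2  0.43 0.13 1.27 0.01 0.79]
tool F [ 0.11 10.33  2.96] tool T [-2.118  0.086 -0.03 ]
r 0.1256 bearing -33.75
t 17.15 pos [0.6648 0.1335 0.1992] head 146.24 z [ 0.006  0.006 -1.   ] F [ 5.67  8.67 -2.88] T [ 1.809 -1.106  0.033] open 0.023 q [0.2  0.43 0.13 1.27 0.01 0.79]
```

View pics/w8.png

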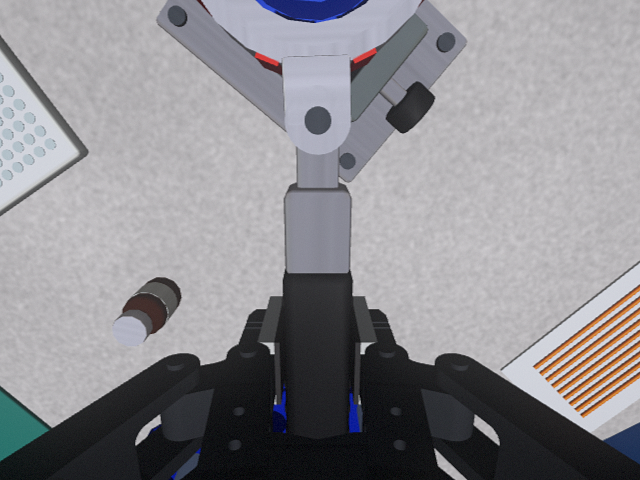

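The neck now tilts slightly left while the force stays flat at about 10 N, so the pivot has begun to give. I'll add about 2.5° more around the pin.

```bash
python3 -m pendant '0.3 0 1.2 0 -0.4 0.02 0;0.3 0 2.2 0 -0.52 0.02 0;0.3 0 2.6 0 -0.58 0.02 0';python3 ft.py; python3 look.py w9
```

```text
time: 17.58
ee_pos: [0.6628, 0.1306, 0.1992]
tool_rot: [0.979, 2.982, 0.012]
force: [6.8, 10.6, -3.7]
opening: 0.0226
t 17.57 pos [0.6628 0.1306 0.1992] head 143.65 z [ 0.006  0.006 -1.   ] F [ 6.8  10.63 -3.7 ] T [ 1.896 -1.205 -0.175] open 0.0226 q [0.19 0.42 0.12 1.26 0.01 0.83]
tool F [ 0.83 12.57  3.8 ] tool T [-2.241  0.152  0.178]
r 0.1255 bearing -35.34
t 17.57 pos [0.6628 0.1306 0.1992] head 143.65 z [ 0.006  0.006 -1.   ] F [ 6.8  10.63 -3.7 ] T [ 1.896 -1.205 -0.175] open 0.0226 q [0.19 0.42 0.12 1.26 0.01 0.83]
```

View pics/w9.png

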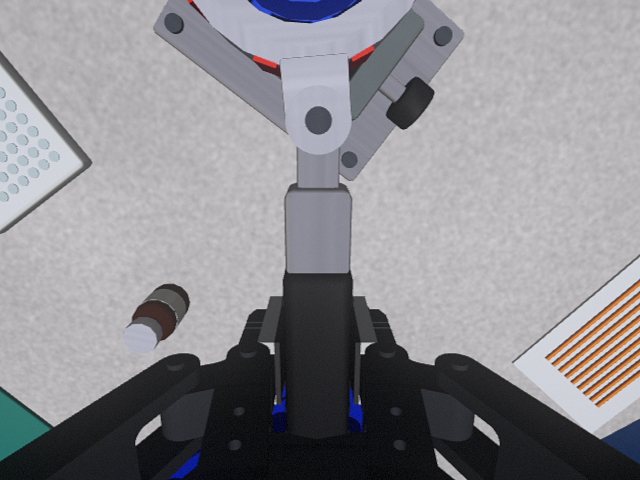

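```bash
python3 -m pendant '0.3 0 1.2 0 -0.3 0.02 0;0.3 0 2.0 0 -0.4 0.02 0';python3 ft.py; python3 look.py w10
```

```text
time: 17.88
ee_pos: [0.6614, 0.1287, 0.1992]
tool_rot: [1.031, 2.965, 0.01]
force: [5.3, 8.4, -3.2]
opening: 0.0228
t 17.88 pos [0.6614 0.1287 0.1992] head 141.64 z [ 0.004  0.005 -1.   ] F [ 5.28  8.44 -3.24] T [ 1.472 -1.009 -0.082] open 0.0228 q [0.19 0.42 0.12 1.26 0.   0.86]
tool F [1.1  9.87 3.31] tool T [-1.78   0.122  0.084]
r 0.1254 bearing -36.4
t 17.88 pos [0.6614 0.1287 0.1992] head 141.64 z [ 0.004  0.005 -1.   ] F [ 5.28  8.44 -3.24] T [ 1.472 -1.009 -0.082] open 0.0228 q [0.19 0.42 0.12 1.26 0.   0.86]
```

View pics/w10.png

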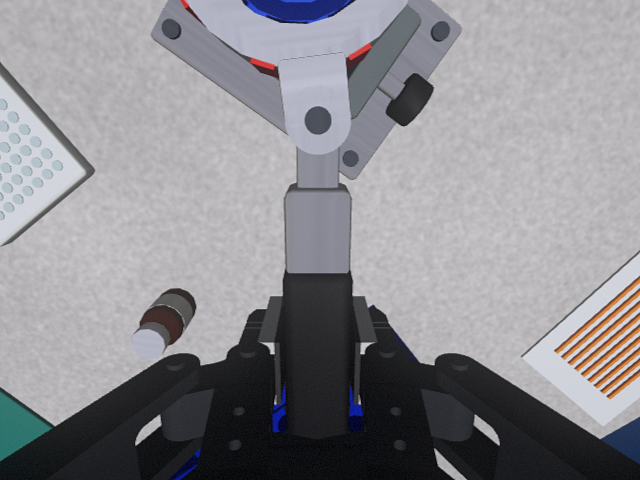

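The handle gave about 6° and resistance fell from about 0.85 to 0.65 N·m about the pin, so it has clicked. I'll stop and ease back into the middle of the free play.

```bash
python3 -c "
from h import *
c=np.array([.5604,.2032])
for phi in (-32.5,-26.5):
  a=np.deg2rad(phi)
  plan([*(c+.1255*np.array([np.cos(a),np.sin(a)])),.1990],phi+180)"
```

```text
turn [ 0.38  0.04 -5.9 ] shift cm [0.05 0.86 0.02]
turn [  0.38   0.06 -11.9 ] shift cm [0.25 2.16 0.03]
```

```bash
python3 -m pendant '0.1 0 -2 0.02 0.25 0.02 0;0.2 0 -4 0.03 0.55 0.02 0;0.4 0 -5.9 0.05 0.86 0.02 0;0.4 0 -8 0.1 1.3 0.02 0;0.4 0 -9 0.14 1.53 0.02 0;0.4 0 -9 0.14 1.53 0.02 0';python3 ft.py
```

```text
time: 18.68
ee_pos: [0.6693, 0.1413, 0.1988]
tool_rot: [-0.798, -3.038, 0.002]
force: [-0.3, -0.8, -1.0]
opening: 0.0223
t 18.68 pos [0.6693 0.1413 0.1988] head 150.59 z [-0.001 -0.001 -1.   ] F [-0.32 -0.83 -0.96] T [-0.034  0.208  0.106] open 0.0223 q [ 0.21  0.45  0.16  1.28 -0.    0.72]
tool F [-0.12 -0.88  0.96] tool T [ 0.132  0.164 -0.106]
r 0.1253 bearing -29.62
```

```bash
python3 -m pendant '0 0 -1.5 0 0.33 0 0;0 0 -3.5 0.02 0.76 0 0;0 0 -4 0.03 0.86 0 0;0 0 -4 0.03 0.86 0 0';python3 ft.py
```

```text
time: 19.18
ee_pos: [0.6733, 0.149, 0.1988]
tool_rot: [-0.691, -3.064, 0.002]
force: [0.0, -0.8, -1.5]
opening: 0.023
t 19.18 pos [0.6733 0.149  0.1988] head 154.6 z [-0.001 -0.001 -1.   ] F [ 0.02 -0.84 -1.52] T [ 0.021  0.047 -0.007] open 0.023 q [ 0.22  0.46  0.17  1.29 -0.    0.66]
tool F [-0.38 -0.74  1.52] tool T [0.001 0.052 0.007]
r 0.1253 bearing -25.63
```

```bash
python3 -m pendant '0 0 0 0 0 -0.3 0;0 0 0 0 0 -0.8 0;0 0 0 0 0 -1.2 0;0 0 0 0 0 -1.2 0';python3 ft.py
```

```text
time: 19.68
ee_pos: [0.6736, 0.1491, 0.2114]
tool_rot: [0.691, 3.064, -0.002]
force: [-0.3, -0.9, -3.6]
opening: 0.023
t 19.68 pos [0.6736 0.1491 0.2114] head 154.59 z [ 0.    -0.001 -1.   ] F [-0.32 -0.9  -3.62] T [-0.011 -0.096 -0.039] open 0.023 q [ 0.22  0.45  0.2   1.31 -0.    0.66]
tool F [-0.1  -0.95  3.62] tool T [-0.032 -0.091  0.039]
r 0.1254 bearing -25.56
```

```bash
python3 -m pendant '0 0 0 0 0 -1.2 0;0 0 0 0 0 -3.9 0;0 0 0 0 0 -3.9 0;0 0 0 0 0 -3.9 0';python3 -c "
from h import *
st();plan([.6185,-.1857,.25],187.57)"
```

```text
time: 20.18
ee_pos: [0.6735, 0.1491, 0.25]
tool_rot: [0.691, 3.064, -0.002]
force: [-0.5, -0.2, -4.0]
opening: 0.0227
t 20.18 pos [0.6735 0.1491 0.25  ] head 154.6 z [ 0.    -0.001 -1.   ] F [-0.51 -0.22 -4.01] T [-0.087 -0.039  0.003] open 0.0227 q [ 0.22  0.45  0.27  1.39 -0.    0.66]
turn [-8.000e-02  2.000e-02 -3.297e+01] shift cm [ -9.39 -32.6    0.04]
```

```bash
python3 -m pendant '0 0 -4 -1 -4 0 0;0 0 -9 -2.5 -9 0 0;0 0 -14 -4 -14 0 0;0 0 -19 -5.5 -19 0 0;0 0 -24 -7 -24 0 0;0 0 -29 -8.2 -28.5 0 0;-0.1 0 -33 -9.4 -31.8 0 0;-0.1 0 -33 -9.4 -32.6 0 0;-0.1 0 -33 -9.4 -32.6 0 0;-0.1 0 -33 -9.4 -32.6 0 0;-0.1 0 -33 -9.4 -32.6 0 0';python3 look.py w11; python3 - <<'E'
from h import *
from plant import optics
plan([.6187,-.1857,.0845],187.57)
p,d=optics.read_camera("side");cv2.imwrite("pics/s11.png",p[:,:,::-1])
E
```

```text
time: 21.55
ee_pos: [0.6188, -0.1845, 0.2504]
tool_rot: [-0.21, 3.134, 0.001]
force: [0.1, -0.1, -3.0]
opening: 0.023
t 21.55 pos [ 0.6188 -0.1845  0.2504] head -172.32 z [ 0.     0.001 -1.   ] F [ 0.06 -0.07 -2.95] T [ 0.042 -0.123  0.01 ] open 0.023 q [-0.29  0.36  0.14  1.35  0.   -0.42]
turn [0.02 0.03 0.1 ] shift cm [ 0.04 -0.11 16.6 ]
```

View pics/s11.png

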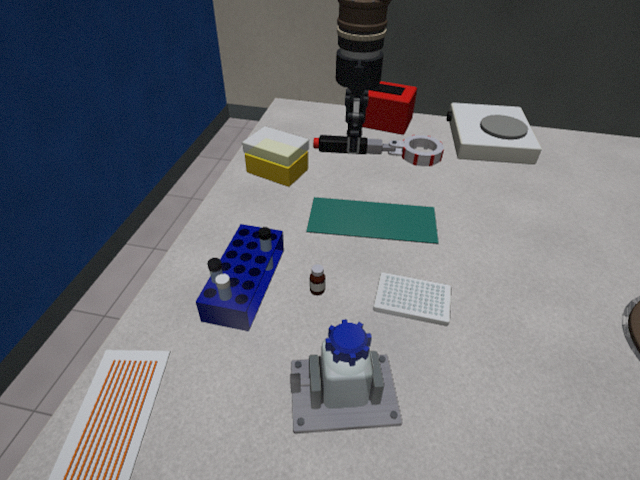

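```bash
python3 held.py w11
```

```text
sl1 [27.6 -0.2 54.9]
sl0 [49.4 -0.2 55. ]
pinb [66.2 -0.2 56. ]
pin [73.5 -0.2 53.6]
neck [83.4 -0.2 56.1]
ring [96.9 -0.2 57.3]
ringL [ 99.4 -19.3  57.1]
ringR [99.5 18.9 57.3]
```

```bash
python3 -m pendant '0 0 0.1 0.04 -0.11 4 0;0 0 0.1 0.04 -0.11 9 0;0 0 0.1 0.04 -0.11 13 0;0 0 0.1 0.04 -0.11 15.4 0;0 0 0.1 0.04 -0.11 16.2 0;0 0 0.1 0.04 -0.11 16.5 0;0 0 0.1 0.04 -0.11 16.5 0';python3 ft.py
```

```text
time: 22.52
ee_pos: [0.6193, -0.186, 0.0867]
tool_rot: [-0.207, 3.132, -0.0]
force: [-0.3, -0.4, -2.8]
opening: 0.0228
t 22.52 pos [ 0.6193 -0.186   0.0867] head -172.43 z [ 0.002 -0.    -1.   ] F [-0.29 -0.42 -2.85] T [ 0.069 -0.126  0.018] open 0.0228 q [-0.29  0.43 -0.13  1.02  0.   -0.42]
tool F [ 0.35 -0.38  2.85] tool T [-0.052 -0.134 -0.017]
r 0.3936 bearing -81.39
```

```bash
python3 -m pendant '0 0 0 0 0 0.1 0;0 0 0 0 0 0.2 0;0 0 0 0 0 0.3 0;0 0 0 0 0 0.3 0';python3 ft.py
```

```text
time: 23.02
ee_pos: [0.6193, -0.1859, 0.0836]
tool_rot: [-0.207, 3.133, -0.0]
force: [0.1, -0.2, -3.1]
opening: 0.0226
t 23.02 pos [ 0.6193 -0.1859  0.0836] head -172.43 z [ 0.002 -0.    -1.   ] F [ 0.05 -0.17 -3.09] T [ 0.011 -0.076  0.03 ] open 0.0226 q [-0.29  0.43 -0.13  1.01  0.   -0.42]
tool F [-0.02 -0.17  3.09] tool T [-0.001 -0.077 -0.03 ]
r 0.3935 bearing -81.4
```

```bash
python3 -m pendant '0 0 0 0 0 0.05 0;0 0 0 0 0 0.1 0;0 0 0 0 0 0.15 0;0 0 0 0 0 0.15 0';python3 ft.py
```

```text
time: 23.52
ee_pos: [0.6193, -0.1859, 0.0822]
tool_rot: [-0.207, 3.133, -0.0]
force: [0.1, 0.9, -1.1]
opening: 0.0227
t 23.52 pos [ 0.6193 -0.1859  0.0822] head -172.43 z [ 0.002 -0.    -1.   ] F [ 0.08  0.92 -1.14] T [0.021 0.177 0.001] open 0.0227 q [-0.29  0.43 -0.13  1.01  0.   -0.42]
tool F [-0.19  0.91  1.14] tool T [-0.044  0.173 -0.001]
r 0.3936 bearing -81.4
```

```bash
python3 -m pendant '0 0 0 0 0 0.05 0;0 0 0 0 0 0.06 0;0 0 0 0 0 0.05 0.1;0 0 0 0 0 0.0 0.2;0 0 0 0 0 0.0 0.4;0 0 0 0 0 0 0.7;0 0 0 0 0 0 1;0 0 0 0 0 0 1';python3 ft.py
```

```text
time: 24.52
ee_pos: [0.6194, -0.186, 0.0822]
tool_rot: [-0.207, 3.132, -0.0]
force: [-0.9, 0.1, -0.4]
opening: 0.085
t 24.52 pos [ 0.6194 -0.186   0.0822] head -172.43 z [ 0.002 -0.    -1.   ] F [-0.89  0.06 -0.39] T [ 0.019  0.054 -0.027] open 0.085 q [-0.29  0.43 -0.13  1.01  0.   -0.42]
tool F [0.88 0.17 0.39] tool T [-0.026  0.051  0.027]
r 0.3936 bearing -81.38
```

```bash
python3 -m pendant '0 0 0 0 0 -2 1;0 0 0 0 0 -7 1;0 0 0 0 0 -13 1;0 0 0 0 0 -18 1;0 0 0 0 0 -18 1;0 0 0 0 0 -18 1';python3 look.py w12; python3 - <<'E'
from h import *
from plant import optics
c=optics.get_calibration("side");p,d=optics.read_camera("side");np.savez("side12.npz",p=p,d=d,K=c["K"],T=c["camera_from_world"]);cv2.imwrite("pics/s12.png",p[:,:,::-1])
B=rect(p,c["K"],c["camera_from_world"],.137,.5604,.2032,.05,400)
z=np.load("w12.npz");W=rect(z['p'],z['K'],z['T'],.026,.55,-.2,.13,400)
cv2.imwrite("pics/r12.png",np.hstack([W,B])[:,:,::-1])
E
```

```text
time: 25.28
ee_pos: [0.6189, -0.1859, 0.2617]
tool_rot: [-0.207, 3.133, -0.0]
force: [-0.7, 0.5, -0.1]
opening: 0.085
t 25.27 pos [ 0.6189 -0.1859  0.2617] head -172.43 z [ 0.002 -0.    -1.   ] F [-0.73  0.54 -0.08] T [-0.013  0.085  0.101] open 0.085 q [-0.29  0.36  0.17  1.38  0.   -0.42]
```

View pics/s12.png

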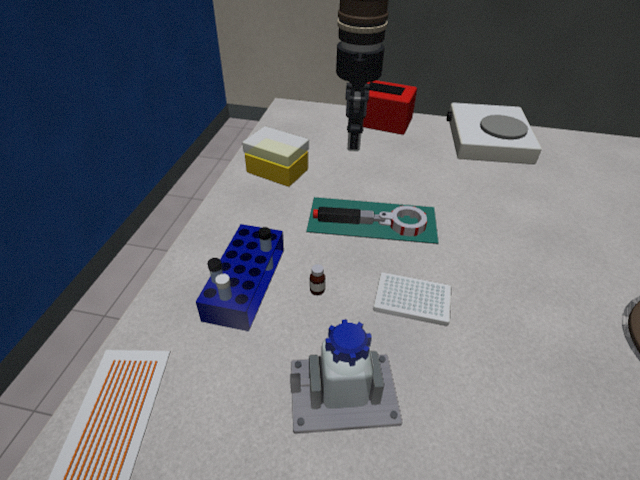

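View pics/r12.png

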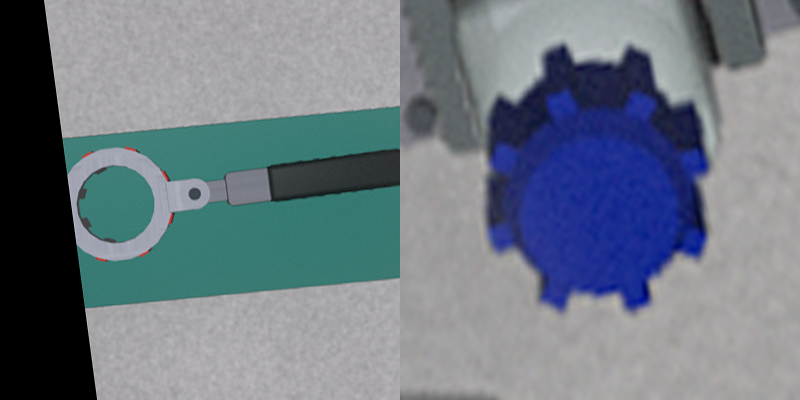

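The wrench lies straight and flat on its mat, and nothing else has moved. The ribs now sit at about 21.5° (mod 45°), consistent with about 40° of tightening, and they have not turned back. I'm handing in.

```bash
python3 -c "
from plant import job
print(job.sign_off())"
```

```text
the job is handed in; nothing more can be done
None
```

The cap is tightened to the click, the wrench is back on its mat, and I handed the job in at about 25 s.

- **Seating:** I lowered the ring over the cap until it rested on the ribs with about 4 N. The side view and the arm's measured height both showed it fully down.
- **Tightening:** I turned clockwise until the cap stopped, roughly 40° (0.7 rad) of cap turn, then pushed mainly sideways at the grip. The handle gave at about 0.85 N·m about the pin, and the torque on the cap peaked at about 1.4 N·m. I let the handle go about 6° (end stop near 14°). The torque about the pin dropped to about 0.65 N·m, so I stopped there.
- **Putting back:** I eased back into the free play, lifted the wrench off with no sign of it catching on the cap, and laid it back where it had been. It is straight on the mat, and the gripper is open and clear of it.

**Last checks:** The final pictures show the other objects where they were and the cap's ribs at the tightened angle, not turned back.

**Did not match the description:** The black grip measured about 100–188 mm from the ring's middle, rather than centred at 120 mm. I held it at 125 mm. The wrist force readings carried about 1 N of noise, so the torques above are approximate.

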